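Slide a socket tray onto the right runners of a bench rack

ROBOT

A 6-joint arm with a two-finger parallel gripper is mounted at the origin on the work surface. World frame = base frame: x ahead of the robot, y to its left, z up, the work surface at z = 0. Lengths are in m, angles in rad, forces in N, time in s.
With the tool pointing down it reaches from about 0.275 to 1 m from the base axis. Payload 8.4 kg.
Tool frame: the origin (TCP) lies midway between the tips of the shut fingers; the grasp point (between the pads) lies 19 mm behind it (env.grip_point_offset is the distance from the TCP to the grasp point, in m); z points along the fingers, y is the line along which they close (so a half turn about z gives the same grasp; the last joint's range is limited). The gripper opens to 85 mm and grips with 20 to 120 N. Pads are 22 mm wide; open, the fingers measure 114 mm over their backs; the gripper's body (76 mm by 85 mm) begins 54 mm behind the grasp point. The pads swing forward as they close: fully open they stand 13 mm farther back than shut.
Start: joints at [-1.271, 0.353, 1.633, -0, 1.155, -0.002], TCP at [0.186, -0.597, 0.231] pointing down, gripper open.
Joint ranges: [-2.63, 2.63], [-0.92, 2.1], [0.06, 2.66], [-1.3, 4.44], [0, 2.69], [-3.02, 3.02]. Speed limits (rad/s): [2.22, 2.22, 2.79, 3.14, 3.14, 3.14].

INTERFACE

Orientations are given as a unit quaternion [x, y, z, w].
In Python, from workcell import env gives the robot as it stands.
- The arm moves only by the tool jog_arm, never from a script. Its argument "series" is a list of rows, each an object of numbers: "claw": the finger opening in m, from 0 to 0.0854; "tx", "ty", "tz": the shift along the tool's x, y, z in m; "rx", "ry", "rz": the turn, a rotation vector about the tool's x, y, z in rad. In form: [{"claw": .., "tx": .., "ty": .., "tz": .., "rx": .., "ry": .., "rz": ..}, ...]. A call has 1 to 8 rows; each row shifts and turns the commanded pose from where the row before left it, along the tool's axes as they then stand; what a row does not reach is not made up. A row lasts 1/8 s, in which the tool goes at most 62.5 mm and 10.7 degrees, less where a joint would pass 70% of its speed; a pose out of reach is approached as far as the arm can. A call is refused whole if a number of a shift passes 0.0625 or a number of a turn 0.188, either way. A call with a gripper value outside its range is refused whole. The fingers move at their own pace and stop on an object; "squeeze" is the grip in N (left out, the last holds). Time passes only in rows, so rows that do not move let the fingers close. It gives the time, the measured TCP pose, the force, the opening and the grip force at its end, in the units of the state.
- env.state(): the state, without advancing time (a new reading comes with each control period).
- env.grab_frame(name): name is "scene" or "top" or "wrist"; returns a dict with "img" (480x640x3 uint8, red, green, blue), "intrinsics" (3x3 intrinsics, pixels), "D" ([k1, k2, p1, p2, k3] as OpenCV has them; the pictures are not rectified), "extrinsics" (4x4, takes a point from camera to world coordinates); the wrist camera has in their place "tool_from_camera" (4x4, takes a point from camera to tool coordinates, whose origin is the TCP and whose axes are the flange's). Camera axes: x right, y up, looking along -z (the intrinsics and any distortion apply to the point x, -y, -z); pixel columns grow to the right and rows downward; lengths in m; the calibration is good to about 2 mm. A picture is of the moment at which its call begins: read the wrist's pose just before it. There is no depth.
- env.sign_off(): hands the job in; it is judged then, once.
Trained networks look in a picture, given as the dict that the camera call returned (one of the last four; its "shot" number tells which), for a name from the list of things; names that differ only in an ending like _2 or _b are one class to them, and where a whole thing is asked for, a point or a joint stands for the part that bears it (a point fixed in the world has none). Each returns a list of dicts, best first, with "p" (0 to 1); they miss things now and then, are a little off and sometimes report something else, mostly with a low value. They report only what shows in the picture. A call takes as long as a camera call. They do not tell look-alikes from the thing itself.
- env.masks_of(picture, label): "mask" (480x640 bool, what is visible of it) and "point" ([column, row] in pixels, amid what is visible of it).
The state is a dict: "time": time; "joints": joint angles; "joint_vel": joint speeds; "joint_efforts": joint torques, N m; "tool_pos": TCP position; "eef_rot": TCP orientation; "contact_force": force on the tool from outside, world axes, zero at the start; "torque": the same for the moment, N m; "grip_width": finger opening in m; "finger_force": force on a finger pad.
Only numpy, scipy, OpenCV 4.12 (cv2) and the standard library are available. Lean on these libraries where they do the work, as an engineer would, in place of code of your own. Each camera call takes 0.05 s, during which the arm holds its last target. There are 200 camera calls.

TASK

Put the steel socket tray away in the open rack on the bench: slide it into the lowest pair of runners on which it clears the thing that stands inside the rack. Feel it in without forcing it, press it gently past the spring rollers until it is fully home against the rear stops, and let go. Leave everything else on the bench where it is.

Things in the scene. Friction and masses are not known exactly. Their poses are not given: they have to be found in the camera images.
- tray: Socket tray of bright sheet steel, loose on the bench, 0.36 kg give or take a fifth, centre of mass about 20 mm in front of its middle. Origin: centre of its underside; x points to its rear edge (which enters the rack first), z up. Pan 225 mm wide (y), 24 mm deep, from x = -80 to +75 mm, flat underneath. A row of sockets is fixed in it at x = +20 to +50 mm, lower than 30 mm.
- front_plate (a point): Middle of the top edge of the tray's flat upright front plate, axes as the tray's: x = -82.5, z = 55 mm in the tray's frame. Plate 5 mm thick (x = -85 to -80 mm), 250 mm wide, from the underside up to 55 mm. Grip it from above at its middle, fingers closing along x; the pan behind it is free for 90 mm. Held there the tray's rear may droop a little.
- rear_edge (a point): Middle of the tray's rear edge at flange height, axes as the tray's: x = +75, z = 20 mm in its frame. The two side flanges, undersides at z = 20 mm, 4 mm thick, reach out to y = +-130 mm from x = -80 to +75 mm; their rear corners are bevelled by 3 mm. Each has a notch 15 mm long, 6 mm deep in its outer edge, centred at x = +35 mm.
- rack: Open steel rack fixed to the bench, 312 mm wide (y), 262 mm tall. Origin: centre of its underside; x points into it from its open front (the tray moves along +x), z up. Three pairs of C-shaped runners, one above the other. Open on top: free between the runners (237 mm) but for a tie bar at the rear, x = 77 to 95, z = 242 to 262 mm. Pressed by the tray with over 15 N the runners bend.
- landing (a point): Middle of the rack's front landing, on the bench level, x = -64 mm in the rack's frame, axes as the rack's. In every pair the lower lips run from x = -75 mm back, the upper lips only from x = -53 mm and 8 mm above the lower, so the first 22 mm of the lower lips is an open ledge. There the webs flare outwards by 7 mm a side; from x = -53 mm they are 264 mm apart.
- catch_line (a point): On the bench level, x = +35 mm in the rack's frame, axes as the rack's. Catches: a sprung roller, 16 mm across, stands 4.5 mm into each runner at this x, with a rear stop 40 mm behind it. To suit trays each pair's catch, rollers and stops together, is clamped 0 to 25 mm nearer the front than this (not told). Rollers yield to 2 to 6 N of push, then drop into the notches as the tray meets the stops.
- pair1 (a point): Nominal point of the lowest pair, axes as the rack's: the tray's origin comes here when home with the catch fully back. Lower lips, on which its flanges rest, nominally 80 mm above the bench, 20 mm above this point; tray underside then 60 mm up. The runners are clamped in slots: the pair really sits up to 4.5 mm higher or lower (not told, level), its catch 0 to 25 mm nearer the front.
- pair2 (a point): Nominal point of the middle pair, axes as the rack's: the tray's origin comes here when home with the catch fully back. Lower lips, on which its flanges rest, nominally 140 mm above the bench, 20 mm above this point; tray underside then 120 mm up. The runners are clamped in slots: the pair really sits up to 4.5 mm higher or lower (not told, level), its catch 0 to 25 mm nearer the front.
- pair3 (a point): Nominal point of the top pair, axes as the rack's: the tray's origin comes here when home with the catch fully back. Lower lips, on which its flanges rest, nominally 200 mm above the bench, 20 mm above this point; tray underside then 180 mm up. The runners are clamped in slots: the pair really sits up to 4.5 mm higher or lower (not told, level), its catch 0 to 25 mm nearer the front.
- roller1l (a joint): Left (+y) sprung roller of the lowest pair: how far it is pressed back, in m. 0 = fully out (free, or dropped into the tray's notch), about 0.0025 while it rides on a flange edge.
- roller1r (a joint): Right (-y) sprung roller of the lowest pair: how far it is pressed back, in m. 0 = fully out (free, or dropped into the tray's notch), about 0.0025 while it rides on a flange edge.
- roller2l (a joint): Left (+y) sprung roller of the middle pair: how far it is pressed back, in m. 0 = fully out (free, or dropped into the tray's notch), about 0.0025 while it rides on a flange edge.
- roller2r (a joint): Right (-y) sprung roller of the middle pair: how far it is pressed back, in m. 0 = fully out (free, or dropped into the tray's notch), about 0.0025 while it rides on a flange edge.
- roller3l (a joint): Left (+y) sprung roller of the top pair: how far it is pressed back, in m. 0 = fully out (free, or dropped into the tray's notch), about 0.0025 while it rides on a flange edge.
- roller3r (a joint): Right (-y) sprung roller of the top pair: how far it is pressed back, in m. 0 = fully out (free, or dropped into the tray's notch), about 0.0025 while it rides on a flange edge.
- case: Small black plastic bit case, loose, 74 x 112 mm, 39 mm tall, origin at the centre of its underside. One of case, jar and can stands inside the rack (within 50 mm of the rack's origin), the other two stand elsewhere on the bench.
- jar: Glass screw jar with a steel lid, loose, 66 mm across, 95 mm tall, origin at the centre of its underside.
- can: Grey spray can with a black cap, loose, 62 mm across, 152 mm tall, origin at the centre of its underside.
- hammer: Hammer lying on the bench at the right, bystander.
- spanner: Spanner lying on the bench at the right, bystander.
- mug: White mug, 80 mm across, 95 mm tall, bystander.
- tape: Roll of grey tape lying flat, 100 mm across, 48 mm tall, bystander.
- pedal: Black bicycle pedal, about 95 x 60 mm, 26 mm tall, bystander.
Mind the look-alikes: they are no part of the job. Leave any yellow look-alike of the jar alone. There is more than one size of the can; the job needs the larger.

How it is judged:
By the outcome, as a careful person would: the job done as asked, in the order asked, and still so for the second after the job is handed in, with the robot touching nothing.
It also fails if it takes over 56 s, if anything falls off the work surface, if the arm or the gripper's body presses on something with over 40 N, if the wrist force passes 120 N, or if a joint passes its speed limit or range.

## Working session

There is one attempt and no reset: what is moved stays moved. The work goes in short steps, Python scripts to look and compute and a tool call to move; the robot and the scene stay as the last step left them, time stands still between calls to the robot, and variables do not carry over. Pictures are saved under pics/ and viewed, at most 10 in all, crops included, and the job is handed in when it is done.

Besides the shell and the picture viewer there is one more tool, called after ">>>" by a JSON object that holds its "name" and its "arguments", one argument or row to a line. jog_arm: Moves the arm, as the interface text tells. Its arguments: {"type":"object","properties":{"series":{"type":"array"},"squeeze":{"type":"number"}},"required":["series"]}

```bash
mkdir -p pics; ls
python3 - <<'E'
from workcell import env
import cv2,numpy as np
for n in("scene","top"):
    f=env.grab_frame(n); cv2.imwrite(f"pics/{n}0.png",f["img"][:,:,::-1]); 
    print(n,f["intrinsics"],f["D"],f["extrinsics"])
    for l in("tray","rack","case","jar","can"):
        print(l,[(round(r["p"],2),np.round(r["point"]),int(r["mask"].sum())) for r in env.masks_of(f,l)[:3]])
s=env.state();print(s["time"],s["tool_pos"],s["eef_rot"])
E
```

```text
pics
scene [[559.95533017   0.         320.2884564 ]
 [  0.         559.95533017 240.41770255]
 [  0.           0.           1.        ]] [-0.06617973  0.          0.          0.          0.        ] [[ 0.845221   -0.39200295  0.36322879  1.01143525]
 [ 0.53414765  0.64124429 -0.55090113 -0.71151557]
 [-0.01696352  0.65965101  0.75138059  1.12860837]
 [ 0.          0.          0.          1.        ]]
tray [(0.95, array([346., 215.]), 4390)]
rack [(0.9, array([345., 327.]), 7869), (0.21, array([432., 240.]), 943)]
case [(0.71, array([433., 241.]), 900), (0.57, array([439., 207.]), 1182)]
jar [(0.92, array([433., 241.]), 897), (0.85, array([458., 280.]), 1122), (0.67, array([348., 216.]), 4367)]
can [(0.71, array([332., 350.]), 1078), (0.59, array([336., 272.]), 726), (0.36, array([414., 142.]), 1128)]
top [[580.6328595    0.         319.69612855]
 [  0.         580.6328595  235.49107021]
 [  0.           0.           1.        ]] [-0.13859985  0.          0.          0.          0.        ] [[ 0.00477518  0.98322389 -0.18234029  0.2476538 ]
 [-0.99997159  0.0036314  -0.00660609  0.01417563]
 [-0.00583311  0.18236665  0.98321329  1.70121809]
 [ 0.          0.          0.          1.        ]]
tray [(0.63, array([251., 258.]), 4897)]
rack [(0.84, array([414., 162.]), 3875)]
case [(0.55, array([200., 194.]), 970)]
jar [(0.83, array([281., 139.]), 514), (0.56, array([250., 175.]), 533)]
can [(0.6, array([389., 193.]), 623), (0.57, array([327., 224.]), 281), (0.34, array([179., 320.]), 862)]
0.6 [ 0.18579152 -0.59674387  0.23129531] [ 9.88635450e-01  1.50332787e-01 -2.12875593e-06 -6.21951842e-06]
```

View pics/scene0.png

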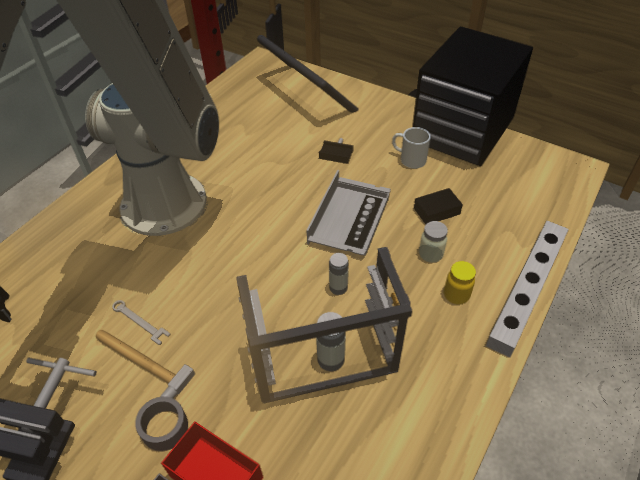

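View pics/top0.png

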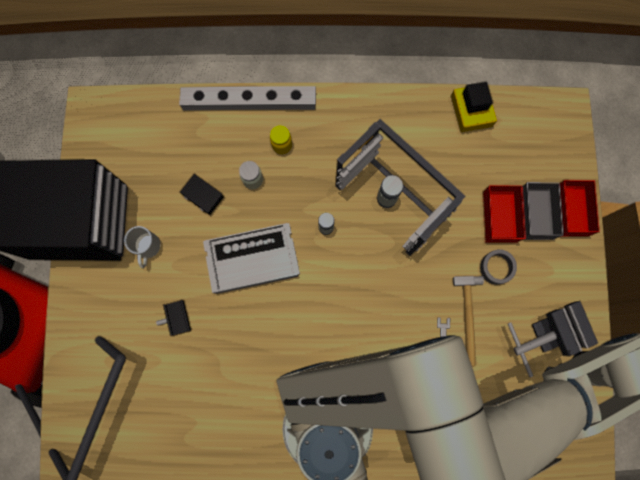

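The can in the rack (top ~(391,185), scene ~(331,342)) is clearly the larger one. The jar and case are outside and a small can stands in front of the rack, at top (327,224). At 152 mm tall it blocks pairs 1 and 2, so the job is pair 3. Next I'll crop for detail.

```bash
cat > h.py <<'E'
from workcell import env
import cv2,numpy as np
from scipy.spatial.transform import Rotation as R
F=np.diag([1.,-1,-1,1])
def cam(f,st=None):
    if "extrinsics" in f: E=np.array(f["extrinsics"])
    else:
        T=np.eye(4);T[:3,:3]=R.from_quat(st["eef_rot"]).as_matrix();T[:3,3]=st["tool_pos"];E=T@np.array(f["tool_from_camera"])
    return dict(E=E,K=np.array(f["intrinsics"]),D=np.array(f["D"]))
def proj(c,P):
    W=np.linalg.inv(c["E"]@F)
    return cv2.projectPoints(np.atleast_2d(P).astype(float),cv2.Rodrigues(W[:3,:3])[0],W[:3,3],c["K"],c["D"])[0][:,0]
def ray(c,uv,z):
    p=cv2.undistortPoints(np.array(uv,float).reshape(-1,1,2),c["K"],c["D"])[:,0]
    d=np.c_[p,np.ones(len(p))]@(c["E"]@F)[:3,:3].T;o=c["E"][:3,3]
    return o+d*((z-o[2])/d[:,2])[:,None]
def place(P,x,y,yaw,z=0):
    c,s=np.cos(yaw),np.sin(yaw);P=np.asarray(P,float)
    return np.c_[x+c*P[:,0]-s*P[:,1],y+s*P[:,0]+c*P[:,1],z+P[:,2]]
E
python3 - <<'E'
from h import *
a=cv2.imread("pics/scene0.png")[240:405,235:415];b=cv2.imread("pics/top0.png")[112:262,325:475]
a=cv2.resize(a,(440,403),interpolation=cv2.INTER_CUBIC) if 0 else cv2.resize(a,None,fx=3,fy=3,interpolation=cv2.INTER_CUBIC)
b=cv2.resize(b,None,fx=4,fy=4,interpolation=cv2.INTER_CUBIC)
cv2.imwrite("pics/sc.png",a);cv2.imwrite("pics/tc.png",b)
# tray fit by silhouettes
from scipy.optimize import minimize
B=[(-85,125,0),(-85,-125,0),(-85,125,55),(-85,-125,55),(-80,130,24),(-80,-130,24),(75,130,24),(75,-130,24),(75,112,0),(75,-112,0),(-80,125,55),(-80,-125,55)]
B=np.array(B)/1000
L=[]
for n in("top","scene"):
    f=env.grab_frame(n);m=env.masks_of(f,"tray")[0]["mask"];L.append((cam(f),m))
    for l in("jar","can","case"):
        print(n,l,[(round(r["p"],2),np.round(ray(cam(f),r["point"],.05)[0],3)) for r in env.masks_of(f,l)[:3]])
def cost(p,ret=0):
    o=[]
    for c,m in L:
        q=proj(c,place(B,*p));h=cv2.convexHull(q.astype(np.float32))
        im=np.zeros(m.shape,np.uint8);cv2.fillConvexPoly(im,np.round(h*16).astype(np.int32),1,shift=4)
        o.append(1-(m&(im>0)).sum()/(m|(im>0)).sum())
    return o if ret else sum(o)
c,m=L[0];x,y,_=ray(c,[251,258],.01)[0];print(x,y)
best=min((minimize(cost,[x,y,w],method="Nelder-Mead",options=dict(initial_simplex=np.array([[x,y,w],[x+.01,y,w],[x,y+.01,w],[x,y,w+.1]]))) for w in(0,.1,.2)),key=lambda r:r.fun)
print(best.x,np.degrees(best.x[2]),cost(best.x,1))
E
```

```text
top jar [(0.97, array([0.851, 0.141, 0.05 ])), (0.81, array([0.741, 0.236, 0.05 ]))]
top can [(0.82, array([0.585, 0.   , 0.05 ])), (0.79, array([ 0.681, -0.177,  0.05 ]))]
top case [(0.94, array([0.674, 0.376, 0.05 ])), (0.7, array([0.489, 0.232, 0.05 ])), (0.51, array([ 0.792, -0.259,  0.05 ]))]
scene jar [(0.92, array([0.848, 0.147, 0.05 ])), (0.86, array([0.739, 0.227, 0.05 ]))]
scene can [(0.91, array([0.581, 0.009, 0.05 ])), (0.58, array([ 0.681, -0.172,  0.05 ]))]
scene case [(0.77, array([0.7  , 0.347, 0.05 ])), (0.56, array([ 0.46 , -0.493,  0.05 ]))]
0.49302204780271897 0.22784937702079455
[0.49786329 0.22831869 0.21861362] 12.52563751205431 [np.float64(0.03234230614704703), np.float64(0.09264248704663214)]
```

View pics/sc.png

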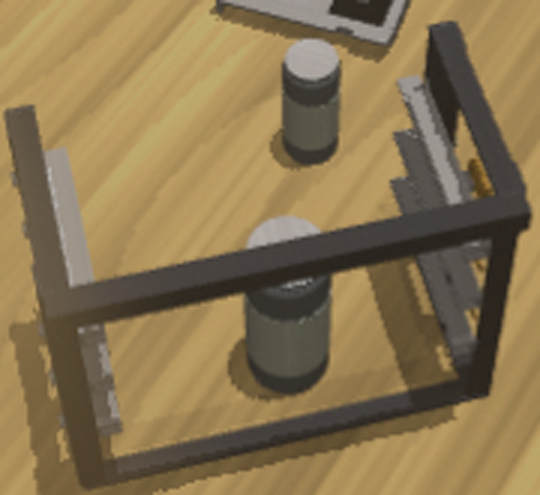

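View pics/tc.png

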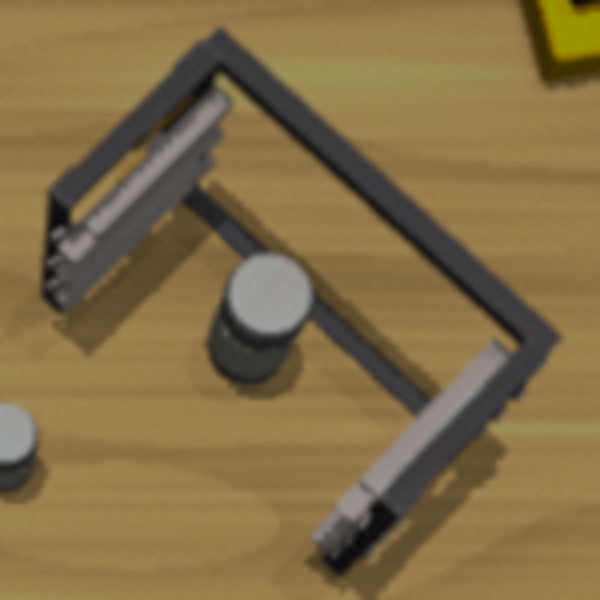

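```bash
cat >> h.py <<'E'
def plan(pos,a,st=None,n=None):
    "rows (tool axes) to reach pos, tool down at yaw a"
    st=st or env.state();R0=R.from_quat(st["eef_rot"]);R1=R.from_euler("z",a)*R.from_euler("x",np.pi)
    d=np.array(pos)-st["tool_pos"];rv=(R0.inv()*R1).as_rotvec()
    n=n or int(np.ceil(max(np.linalg.norm(d)/.06,np.linalg.norm(rv)/.18,1)))
    print("total rotvec",np.round(rv,4),"d",np.round(d,4),"n",n)
    for k in range(n):
        Rk=R0*R.from_rotvec(rv*k/n)
        print(np.round(Rk.inv().apply(d/n),4).tolist(),np.round(rv/n,4).tolist())
E
python3 - <<'E'
from h import *
f=env.grab_frame("top");c=cam(f)
pick=np.array([[220,30],[558,338]]);uv=(pick+.5)/4-.5+[325,112]
P=ray(c,uv,.262);d=P[0]-P[1];L=np.linalg.norm(d);yaw=np.arctan2(d[1],d[0])-np.pi/2
o=P.mean(0)-.095*np.array([np.cos(yaw),np.sin(yaw),0]);print(P,L,o,np.degrees(yaw))
s=cam(env.grab_frame("scene"))
print(((proj(s,place(np.array([[95,156,262],[95,-156,262],[95,156,0],[95,-156,0],[-75,139,200],[-75,-139,200]])/1e3,o[0],o[1],yaw))-[235,240]+.5)*3))
st=env.state();w=env.grab_frame("wrist");print(w["tool_from_camera"],w["intrinsics"],w["D"],st["time"],env.grip_point_offset)
yr=.2186+np.pi/2
plan([.40,.20,.38],yr,st)
E
```

```text
[[ 0.82714326 -0.13265337  0.262     ]
 [ 0.61898026 -0.34739108  0.262     ]] 0.2990720992464824 [ 0.65485051 -0.17389942  0.262     ] -44.109311684295264
[[538.84655949 207.73415046]
 [ 40.30801625 315.43196635]
 [499.40724949 408.51686573]
 [ 83.03915925 505.13675622]
 [424.9670874   69.48925354]
 [ 37.24112969 147.65011264]]
[[-6.33067392e-05  9.45129659e-01  3.26695461e-01  8.53854495e-02]
 [ 9.99999955e-01 -3.54551705e-05  2.96350826e-04 -4.78368562e-04]
 [ 2.91672998e-04  3.26695465e-01 -9.45129614e-01 -1.42293211e-01]
 [ 0.00000000e+00  0.00000000e+00  0.00000000e+00  1.00000000e+00]] [[356.7357367    0.         315.15165331]
 [  0.         356.7357367  246.03744218]
 [  0.           0.           1.        ]] [-0.0165731  0.         0.         0.         0.       ] 1.2 0.0187
total rotvec [-1.0000e-04 -1.0000e-04 -1.4876e+00] d [0.2142 0.7967 0.1487] n 14
[0.0315, -0.0498, -0.0106] [-0.0, -0.0, -0.1063]
[0.0366, -0.0462, -0.0106] [-0.0, -0.0, -0.1063]
[0.0413, -0.042, -0.0106] [-0.0, -0.0, -0.1063]
[0.0455, -0.0374, -0.0106] [-0.0, -0.0, -0.1063]
[0.0493, -0.0324, -0.0106] [-0.0, -0.0, -0.1063]
[0.0524, -0.027, -0.0106] [-0.0, -0.0, -0.1063]
[0.055, -0.0212, -0.0106] [-0.0, -0.0, -0.1063]
[0.0569, -0.0153, -0.0106] [-0.0, -0.0, -0.1063]
[0.0582, -0.0092, -0.0106] [-0.0, -0.0, -0.1063]
[0.0589, -0.0029, -0.0106] [-0.0, -0.0, -0.1063]
[0.0588, 0.0033, -0.0106] [-0.0, -0.0, -0.1063]
[0.0582, 0.0095, -0.0106] [-0.0, -0.0, -0.1063]
[0.0568, 0.0156, -0.0106] [-0.0, -0.0, -0.1063]
[0.0548, 0.0216, -0.0106] [-0.0, -0.0, -0.1063]
```

```bash
python3 -c "
from h import *
plan([.60,-.12,.45],np.radians(46))"
```

```text
total rotvec [-0.     -0.     -0.5011] d [0.4142 0.4768 0.2187] n 12
[0.0448, -0.0277, -0.0182] [-0.0, -0.0, -0.0418]
[0.0459, -0.0258, -0.0182] [-0.0, -0.0, -0.0418]
[0.0469, -0.0238, -0.0182] [-0.0, -0.0, -0.0418]
[0.0479, -0.0219, -0.0182] [-0.0, -0.0, -0.0418]
[0.0487, -0.0198, -0.0182] [-0.0, -0.0, -0.0418]
[0.0495, -0.0178, -0.0182] [-0.0, -0.0, -0.0418]
[0.0502, -0.0157, -0.0182] [-0.0, -0.0, -0.0418]
[0.0508, -0.0136, -0.0182] [-0.0, -0.0, -0.0418]
[0.0514, -0.0115, -0.0182] [-0.0, -0.0, -0.0418]
[0.0518, -0.0093, -0.0182] [-0.0, -0.0, -0.0418]
[0.0521, -0.0071, -0.0182] [-0.0, -0.0, -0.0418]
[0.0524, -0.005, -0.0182] [-0.0, -0.0, -0.0418]
```

>>> {"name": "jog_arm", "arguments": {
  "series": [
    {"tx": 0.03, "ty": -0.018, "tz": -0.05, "rz": -0.042},
    {"tx": 0.03, "ty": -0.017, "tz": -0.05, "rz": -0.042},
    {"tx": 0.035, "ty": -0.018, "tz": -0.045, "rz": -0.042},
    {"tx": 0.045, "ty": -0.02, "tz": -0.035, "rz": -0.042},
    {"tx": 0.053, "ty": -0.022, "tz": -0.02, "rz": -0.042},
    {"tx": 0.055, "ty": -0.02, "tz": -0.018, "rz": -0.042},
    {"tx": 0.055, "ty": -0.017, "rz": -0.042},
    {"tx": 0.055, "ty": -0.015, "rz": -0.042}
  ]
}}

```text
invalid input at $.series[0]: expected keys claw, tx, ty, tz, rx, ry, rz
```

>>> {"name": "jog_arm", "arguments": {
  "series": [
    {"tx": 0.055, "ty": -0.013, "rz": -0.042},
    {"tx": 0.058, "ty": -0.01, "rz": -0.042},
    {"tx": 0.055, "ty": -0.007, "rz": -0.042},
    {"tx": 0.054, "ty": -0.005, "rz": -0.042},
    {}
  ]
}}

```text
invalid input at $.series[0]: expected keys claw, tx, ty, tz, rx, ry, rz
```

Run:
```python
from h import *
import pickle
st=env.state();f=env.grab_frame("wrist");print(st["tool_pos"],st["eef_rot"],st["time"],st["joints"],st["joint_vel"])
cv2.imwrite("pics/w1.png",f["img"][:,:,::-1]);pickle.dump(cam(f,st),open("w1.pkl","wb"))
```

```text
[ 0.18577427 -0.59677318  0.23128466] [ 9.88636437e-01  1.50326299e-01  2.26527129e-06 -1.75142759e-06] 1.25 [-1.27140960e+00  3.53021876e-01  1.63335949e+00  5.46399984e-06
  1.15521408e+00 -2.41210897e-03] [-1.59074591e-04  1.97837210e-03  6.36752036e-04 -3.62552003e-05
  4.97437398e-04  7.56115856e-04]
```

View pics/w1.png

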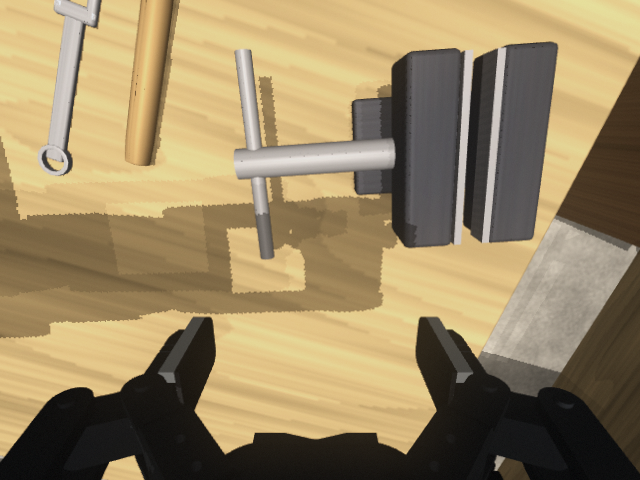

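The picture shows the vice and the open fingers, because the move calls were refused: every key must be given in each row.

>>> {"name": "jog_arm", "arguments": {
  "series": [
    {"claw": 0.0854, "tx": 0.03, "ty": -0.018, "tz": -0.05, "rx": 0, "ry": 0, "rz": -0.042},
    {"claw": 0.0854, "tx": 0.03, "ty": -0.017, "tz": -0.05, "rx": 0, "ry": 0, "rz": -0.042},
    {"claw": 0.0854, "tx": 0.035, "ty": -0.018, "tz": -0.045, "rx": 0, "ry": 0, "rz": -0.042},
    {"claw": 0.0854, "tx": 0.045, "ty": -0.02, "tz": -0.035, "rx": 0, "ry": 0, "rz": -0.042},
    {"claw": 0.0854, "tx": 0.053, "ty": -0.022, "tz": -0.02, "rx": 0, "ry": 0, "rz": -0.042},
    {"claw": 0.0854, "tx": 0.055, "ty": -0.02, "tz": -0.018, "rx": 0, "ry": 0, "rz": -0.042},
    {"claw": 0.0854, "tx": 0.055, "ty": -0.017, "tz": 0, "rx": 0, "ry": 0, "rz": -0.042},
    {"claw": 0.0854, "tx": 0.055, "ty": -0.015, "tz": 0, "rx": 0, "ry": 0, "rz": -0.042}
  ]
}}

```text
time: 2.3
tool_pos: [0.4413, -0.3016, 0.4498]
eef_rot: [0.949, 0.314, 0.0, 0.0]
contact_force: [1.1, -0.5, 0.2]
grip_width: 0.0852
finger_force: 0.0
```

>>> {"name": "jog_arm", "arguments": {
  "series": [
    {"claw": 0.0854, "tx": 0.055, "ty": -0.013, "tz": 0, "rx": 0, "ry": 0, "rz": -0.042},
    {"claw": 0.0854, "tx": 0.058, "ty": -0.01, "tz": 0, "rx": 0, "ry": 0, "rz": -0.042},
    {"claw": 0.0854, "tx": 0.055, "ty": -0.007, "tz": 0, "rx": 0, "ry": 0, "rz": -0.042},
    {"claw": 0.0854, "tx": 0.054, "ty": -0.005, "tz": 0, "rx": 0, "ry": 0, "rz": -0.042},
    {"claw": 0.0854, "tx": 0, "ty": 0, "tz": 0, "rx": 0, "ry": 0, "rz": 0}
  ]
}}

```text
time: 2.92
tool_pos: [0.5895, -0.1303, 0.4485]
eef_rot: [0.919, 0.394, -0.0, -0.001]
contact_force: [0.4, -0.5, 0.4]
grip_width: 0.0853
finger_force: 0.0
```

Run:
```python
from h import *
import pickle
st=env.state();f=env.grab_frame("wrist");print(st["tool_pos"],st["eef_rot"],st["time"],st["joints"])
cv2.imwrite("pics/w2.png",f["img"][:,:,::-1]);pickle.dump(cam(f,st),open("w2.pkl","wb"))
```

```text
[ 0.58947796 -0.13026002  0.44848471] [ 9.19053915e-01  3.94131406e-01 -8.50076832e-05 -5.73269127e-04] 2.925 [-2.20436085e-01  1.94636198e-01  1.37957720e+00  8.29875515e-04
  1.56818843e+00  5.40112470e-01]
```

View pics/w2.png

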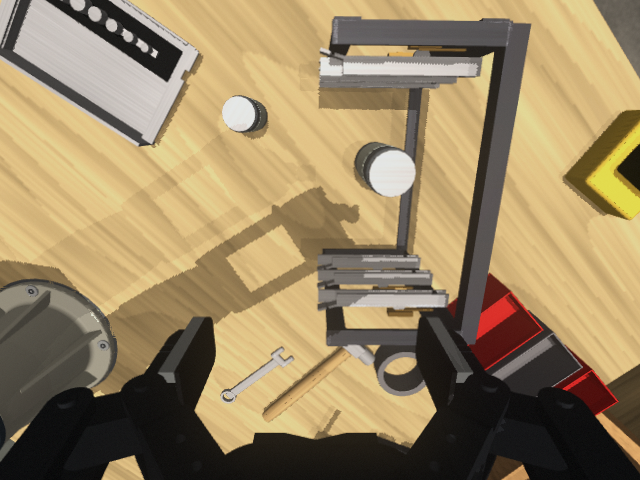

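The wrist view shows the whole rack: tie bar (511–530,22) to (458–478,343), left runner at (320–480,60–85), right runner at (318–448,250–306), large can lid (388,172), small can (242,113). I'll zoom in on the runners.

Run:
```python
from h import *
a=cv2.imread("pics/w2.png")
m=np.vstack([a[8:98,310:540],a[242:332,310:540]]);cv2.imwrite("pics/z2.png",cv2.resize(m,None,fx=3.3,fy=3.3,interpolation=cv2.INTER_CUBIC))
```

```text
(no output)
```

View pics/z2.png

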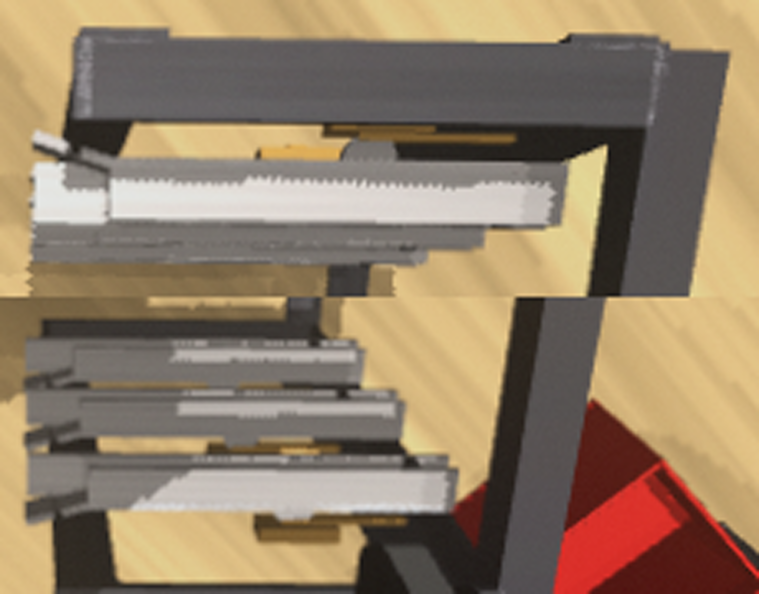

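```bash
cat > fit.py <<'E'
from h import *
import pickle
from scipy.optimize import least_squares
c=pickle.load(open("w2.pkl","rb"))
def o(p,b): p=np.array(p,float);return (p+.5)/3.3-.5+([310,242-90] if b else [310,8])
T=.002 # lip thickness guess
# (pts, lower crop?, axis, value, z, has dz)
obs=[([(130,223),(520,227)],0,1,.1185,.208+T,1),([(100,467),(440,468)],1,1,-.1185,.208+T,1),
([(40,455),(430,455)],1,1,-.1185,.200,1),([(40,222),(95,222)],0,1,.1185,.2,1),
([(109,185),(109,215)],0,0,-.053,.208+T,1),([(87,475),(87,490)],1,0,-.053,.208+T,1),
([(33,180),(32,215)],0,0,-.075,.2,1),([(27,460),(28,480)],1,0,-.075,.2,1),
([(645,150),(627,290)],0,0,.077,.262,0),([(540,300),(498,590)],1,0,.077,.262,0),
([(712,150),(690,290)],0,0,.095,.262,0),([(603,300),(553,590)],1,0,.095,.262,0)]
def res(p):
    r=[]
    for pts,b,ax,v,z,h in obs:
        W=ray(c,o(pts,b),z+h*p[3])
        q=place(W-[p[0],p[1],0],0,0,-p[2]);r+=list(q[:,ax]-v)
    return np.array(r)
s=least_squares(res,[.655,-.17,-.77,0],loss="soft_l1",f_scale=.001)
print(s.x,np.degrees(s.x[2]));print(np.round(res(s.x)*1e3,1).reshape(-1,2).tolist())
def rk(pt,b,z): W=ray(c,o([pt],b),z);return np.round(place(W-[s.x[0],s.x[1],0],0,0,-s.x[2])*1e3,1)
z=.204+s.x[3]
print("rollers",rk((370,152),0,z),rk((292,518),1,z),"rear lip",rk((565,195),0,z+.006),rk((457,490),1,z+.006))
print("frame corner",rk((728,52),0,.262),rk((80,30),0,.262))
np.save("rack.npy",s.x)
E
python3 fit.py
```

```text
[ 0.65464026 -0.17581284 -0.76731905 -0.00285348] -43.964142969602726
[[-0.7, -0.6], [-0.2, 0.2], [-0.4, 0.5], [0.5, 0.7], [0.0, 0.3], [-0.1, 0.1], [-0.3, -0.5], [0.2, 0.7], [0.6, 1.5], [-1.4, 0.1], [-0.4, 0.0], [-0.7, -0.1]]
rollers [[ 24.6 138.4 201.1]] [[  24.3 -142.3  201.1]] rear lip [[ 82.  126.8 207.1]] [[  82.1 -127.2  207.1]]
frame corner [[ 94.5 151.6 262. ]] [[-64.8 154.3 262. ]]
```

```bash
python3 -c "
from h import *
plan([.42,.211,.30],np.radians(102.5))"
```

```text
total rotvec [-1.000e-03  2.000e-04 -9.806e-01] d [-0.1684  0.3428 -0.1487] n 7
[0.0188, -0.0512, 0.0213] [-0.0001, 0.0, -0.1401]
[0.0258, -0.0481, 0.0213] [-0.0001, 0.0, -0.1401]
[0.0322, -0.044, 0.0213] [-0.0001, 0.0, -0.1401]
[0.0381, -0.0391, 0.0213] [-0.0001, 0.0, -0.1401]
[0.0432, -0.0334, 0.0213] [-0.0001, 0.0, -0.1401]
[0.0474, -0.027, 0.0212] [-0.0001, 0.0, -0.1401]
[0.0507, -0.0202, 0.0212] [-0.0001, 0.0, -0.1401]
```

>>> {"name": "jog_arm", "arguments": {
  "series": [
    {"claw": 0.0854, "tx": 0.0188, "ty": -0.0512, "tz": 0.0, "rx": 0, "ry": 0, "rz": -0.14},
    {"claw": 0.0854, "tx": 0.0258, "ty": -0.0481, "tz": 0.02, "rx": 0, "ry": 0, "rz": -0.14},
    {"claw": 0.0854, "tx": 0.0322, "ty": -0.044, "tz": 0.025, "rx": 0, "ry": 0, "rz": -0.14},
    {"claw": 0.0854, "tx": 0.0381, "ty": -0.0391, "tz": 0.025, "rx": 0, "ry": 0, "rz": -0.14},
    {"claw": 0.0854, "tx": 0.0432, "ty": -0.0334, "tz": 0.025, "rx": 0, "ry": 0, "rz": -0.14},
    {"claw": 0.0854, "tx": 0.0474, "ty": -0.027, "tz": 0.025, "rx": 0, "ry": 0, "rz": -0.14},
    {"claw": 0.0854, "tx": 0.0507, "ty": -0.0202, "tz": 0.028, "rx": 0, "ry": 0, "rz": -0.14},
    {"claw": 0.0854, "tx": 0, "ty": 0, "tz": 0, "rx": 0, "ry": 0, "rz": 0}
  ]
}}

```text
time: 3.98
tool_pos: [0.4178, 0.2111, 0.2996]
eef_rot: [0.625, 0.78, -0.001, -0.001]
contact_force: [0.1, 0.6, -0.2]
grip_width: 0.0852
finger_force: 0.0
```

Run:
```python
from h import *
import pickle
st=env.state();f=env.grab_frame("wrist");print(st["tool_pos"],st["eef_rot"],st["time"],st["joints"])
cv2.imwrite("pics/w3.png",f["img"][:,:,::-1]);c=cam(f,st);pickle.dump(c,open("w3.pkl","wb"))
# crop around tray guess
print(proj(c,place(np.array([[-82.5,125,55],[-82.5,-125,55],[75,130,24],[75,-130,24]])/1e3,.4979,.2283,.2186)))
```

```text
[0.41778897 0.21108317 0.299597  ] [ 0.62546095  0.78025374 -0.00140373 -0.0008542 ] 3.975 [4.64346935e-01 3.94332613e-02 1.86995121e+00 4.02568191e-04
 1.23547255e+00 2.44863990e-01]
[[314.38846533  80.93313001]
 [314.38932992 305.47595235]
 [461.44872297  79.59162974]
 [435.05601062 297.51276622]]
```

View pics/w3.png

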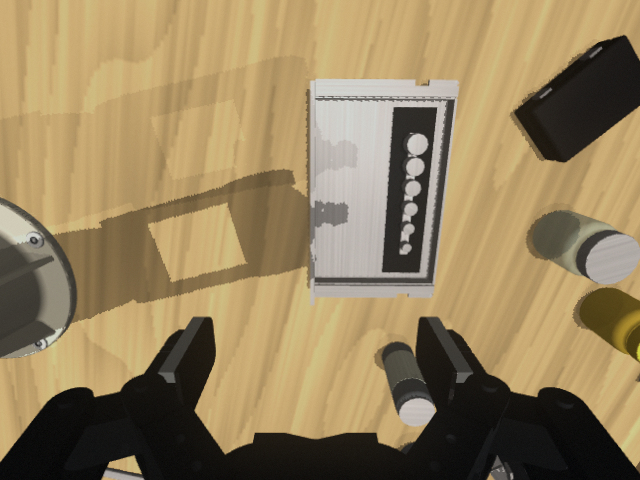

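The tray sits square in this view: plate at column ~312, rows 81–303, rear corners (459,80) and (432,297). That agrees with the fit to about 2 px. I'll refine it numerically from edges.

```bash
cat > tfit.py <<'E'
from h import *
import pickle
from scipy.optimize import least_squares
c=pickle.load(open("w3.pkl","rb"));g=cv2.GaussianBlur(cv2.imread("pics/w3.png"),(3,3),0).astype(float)
def edge(p,n,L=7):  # strongest (colour) edge along n near p
    t=np.arange(-L,L+.01,.25);q=(p+t[:,None]*n).astype(np.float32)
    s=np.stack([cv2.remap(g[:,:,k].astype(np.float32),q[None,:,0],q[None,:,1],1)[0] for k in range(3)],1)
    d=np.linalg.norm(s[4:]-s[:-4],axis=1);return t[2:-2][d.argmax()],d.max()
# model outer edges: (start,end,outward)
ed=[((75,-105,24),(75,105,24)),((-60,130,24),(12,130,24)),((50,130,24),(70,130,24)),((-60,-130,24),(15,-130,24)),((50,-130,24),(70,-130,24)),((-85,-110,55),(-85,110,55))]
def pts(p,i):
    a,b=np.array(ed[i],float)/1e3;return place(a+(b-a)*np.linspace(0,1,12)[:,None],*p)
def meas(p):
    M=[]
    for i in range(len(ed)):
        q=proj(c,pts(p,i));t=q[-1]-q[0];n=np.array([-t[1],t[0]])/np.linalg.norm(t)
        e=[edge(x,n) for x in q];M.append((n,q+np.array([x[0] for x in e])[:,None]*n))
        print(i,[x[0] for x in e])
    return M
p=np.array([.4979,.2283,.2186])
for k in range(2):
    M=meas(p)
    r=lambda p:np.concatenate([(proj(c,pts(p,i))-m)@n for i,(n,m) in enumerate(M)])
    p=least_squares(r,p,loss="soft_l1",f_scale=.5).x;print(p,np.degrees(p[2]))
np.save("tray.npy",p)
fp=place([[-.0825,0,.055]],*p)[0];print("plate",fp)
plan([fp[0],fp[1],.055-.012-.0187+.0187],p[2]+np.pi/2)
E
python3 tfit.py
```

```text
0 [np.float64(-4.75), np.float64(-4.5), np.float64(-5.25), np.float64(-5.0), np.float64(-4.75), np.float64(-4.75), np.float64(-4.75), np.float64(-4.75), np.float64(-4.75), np.float64(-4.75), np.float64(-4.75), np.float64(-5.0)]
1 [np.float64(-0.5), np.float64(-0.5), np.float64(-0.5), np.float64(-0.5), np.float64(-0.5), np.float64(-0.5), np.float64(-0.75), np.float64(-0.5), np.float64(-0.75), np.float64(-0.75), np.float64(-0.75), np.float64(-0.75)]
2 [np.float64(0.0), np.float64(0.0), np.float64(0.0), np.float64(0.0), np.float64(0.0), np.float64(0.0), np.float64(0.0), np.float64(0.0), np.float64(0.0), np.float64(0.0), np.float64(0.0), np.float64(0.0)]
3 [np.float64(-0.75), np.float64(0.0), np.float64(0.0), np.float64(0.0), np.float64(0.0), np.float64(0.0), np.float64(0.0), np.float64(0.0), np.float64(0.0), np.float64(0.0), np.float64(0.0), np.float64(0.0)]
4 [np.float64(0.0), np.float64(0.0), np.float64(0.0), np.float64(0.0), np.float64(0.0), np.float64(0.0), np.float64(0.0), np.float64(0.0), np.float64(0.0), np.float64(0.0), np.float64(0.0), np.float64(-1.0)]
5 [np.float64(-2.75), np
[... 1280 characters left out ...]
p.float64(0.0), np.float64(0.0), np.float64(0.0)]
5 [np.float64(0.5), np.float64(5.5), np.float64(5.5), np.float64(0.75), np.float64(5.75), np.float64(0.75), np.float64(0.75), np.float64(0.75), np.float64(0.75), np.float64(0.75), np.float64(0.75), np.float64(0.75)]
[0.49415968 0.22779574 0.21438069] 12.283108598770783
plate [0.41354824 0.2102445  0.055     ]
total rotvec [-0.0012  0.0008  0.0021] d [-5.800e-03  1.000e-04 -2.578e-01] n 5
[0.0003, -0.0011, 0.0516] [-0.0002, 0.0002, 0.0004]
[0.0003, -0.0011, 0.0516] [-0.0002, 0.0002, 0.0004]
[0.0003, -0.0011, 0.0516] [-0.0002, 0.0002, 0.0004]
[0.0003, -0.0011, 0.0516] [-0.0002, 0.0002, 0.0004]
[0.0003, -0.0011, 0.0516] [-0.0002, 0.0002, 0.0004]
```

>>> {"name": "jog_arm", "arguments": {
  "series": [
    {"claw": 0.0854, "tx": 0.001, "ty": -0.003, "tz": 0.05, "rx": -0.001, "ry": 0.001, "rz": 0.002},
    {"claw": 0.0854, "tx": 0, "ty": -0.0029, "tz": 0.06, "rx": 0, "ry": 0, "rz": 0},
    {"claw": 0.0854, "tx": 0, "ty": 0, "tz": 0.06, "rx": 0, "ry": 0, "rz": 0},
    {"claw": 0.0854, "tx": 0, "ty": 0, "tz": 0.06, "rx": 0, "ry": 0, "rz": 0},
    {"claw": 0.0854, "tx": 0, "ty": 0, "tz": 0.03, "rx": 0, "ry": 0, "rz": 0},
    {"claw": 0.0854, "tx": 0, "ty": 0, "tz": 0.0145, "rx": 0, "ry": 0, "rz": 0},
    {"claw": 0.0854, "tx": 0, "ty": 0, "tz": 0, "rx": 0, "ry": 0, "rz": 0}
  ]
}}

```text
time: 4.9
tool_pos: [0.4153, 0.2094, 0.0269]
eef_rot: [0.629, 0.778, 0.001, -0.0]
contact_force: [-0.1, -0.1, 0.7]
grip_width: 0.0853
finger_force: 0.0
```

```bash
python3 -c "
from h import *
p=np.load('tray.npy');fp=place([[-.0825,0,.055]],*p)[0];plan([fp[0],fp[1],.025],p[2]+np.pi/2)"
```

```text
total rotvec [ 0.0009 -0.0008 -0.0032] d [-0.0018  0.0008 -0.0019] n 1
[0.0012, -0.0016, 0.0019] [0.0009, -0.0008, -0.0032]
```

>>> {"name": "jog_arm", "arguments": {
  "series": [
    {"claw": 0.0854, "tx": 0.001, "ty": -0.001, "tz": 0, "rx": 0, "ry": 0, "rz": -0.002},
    {"claw": 0.03, "tx": 0, "ty": 0, "tz": 0, "rx": 0, "ry": 0, "rz": 0},
    {"claw": 0.0, "tx": 0, "ty": 0, "tz": 0, "rx": 0, "ry": 0, "rz": 0},
    {"claw": 0.0, "tx": 0, "ty": 0, "tz": 0, "rx": 0, "ry": 0, "rz": 0},
    {"claw": 0.0, "tx": 0, "ty": 0, "tz": 0, "rx": 0, "ry": 0, "rz": 0},
    {"claw": 0.0, "tx": 0, "ty": 0, "tz": 0, "rx": 0, "ry": 0, "rz": 0}
  ],
  "squeeze": 80
}}

```text
time: 5.65
tool_pos: [0.4135, 0.211, 0.027]
eef_rot: [0.627, 0.779, 0.001, -0.0]
contact_force: [-1.4, -1.4, 5.6]
grip_width: 0.0035
finger_force: 78.9
```

```bash
python3 -c "
from h import *
s=env.state();print(s['tool_pos'],s['eef_rot'],s['contact_force'],s['torque'],s['grip_width'],s['finger_force'])
print(np.degrees(2*np.arctan2(s['eef_rot'][1],s['eef_rot'][0])))"
```

```text
[0.41347843 0.21100068 0.02699199] [ 6.27132989e-01  7.78911832e-01  7.53988693e-04 -5.88539033e-05] [-1.3686766  -1.44737854  5.58534961] [-0.0961079   0.17279805 -0.05360282] 0.003460289487781997 78.87768387794495
102.32214363093027
```

```bash
cat >> h.py <<'E'
def rackpose(x,y): # tool target xy for tray x,y in rack frame
    r=np.load('rack.npy');return place([[x-.0825,y+.0008,0]],r[0],r[1],r[2])[0][:2]
E
python3 -c "
from h import *
r=np.load('rack.npy');s=env.state();s=dict(s);s['tool_pos']=np.array(s['tool_pos'])+[0,0,.19]
x,y=rackpose(-.165,0);print(x,y);plan([x,y,.217],r[2]+np.pi/2,s)"
```

```text
0.47705146198194587 -0.0034205304287042377
total rotvec [ 5.000e-04 -1.500e-03  9.824e-01] d [ 0.0636 -0.2144  0.    ] n 6
[-0.0372, 0.0027, -0.0] [0.0001, -0.0002, 0.1637]
[-0.0362, 0.0087, -0.0] [0.0001, -0.0002, 0.1637]
[-0.0343, 0.0145, -0.0] [0.0001, -0.0002, 0.1637]
[-0.0315, 0.0199, -0.0] [0.0001, -0.0002, 0.1637]
[-0.0278, 0.0248, -0.0] [0.0001, -0.0002, 0.1637]
[-0.0234, 0.029, -0.0] [0.0001, -0.0002, 0.1637]
```

>>> {"name": "jog_arm", "arguments": {
  "series": [
    {"claw": 0, "tx": 0, "ty": 0, "tz": -0.005, "rx": 0, "ry": 0, "rz": 0},
    {"claw": 0, "tx": 0, "ty": 0, "tz": -0.015, "rx": 0, "ry": 0, "rz": 0},
    {"claw": 0, "tx": 0, "ty": 0, "tz": -0.03, "rx": 0, "ry": 0, "rz": 0},
    {"claw": 0, "tx": 0, "ty": 0, "tz": -0.05, "rx": 0, "ry": 0, "rz": 0},
    {"claw": 0, "tx": 0, "ty": 0, "tz": -0.05, "rx": 0, "ry": 0, "rz": 0},
    {"claw": 0, "tx": 0, "ty": 0, "tz": -0.03, "rx": 0, "ry": 0, "rz": 0},
    {"claw": 0, "tx": 0, "ty": 0, "tz": -0.01, "rx": 0, "ry": 0, "rz": 0},
    {"claw": 0, "tx": 0, "ty": 0, "tz": 0, "rx": 0, "ry": 0, "rz": 0}
  ]
}}

```text
time: 6.65
tool_pos: [0.413, 0.2106, 0.2169]
eef_rot: [0.627, 0.779, 0.001, 0.0]
contact_force: [-0.5, 0.3, -3.3]
grip_width: 0.0035
finger_force: 78.6
```

```bash
python3 -c "
from h import *
r=np.load('rack.npy');x,y=rackpose(-.165,0);plan([x,y,.217],r[2]+np.pi/2,n=10)"
```

```text
total rotvec [ 7.000e-04 -1.700e-03  9.823e-01] d [ 6.40e-02 -2.14e-01  1.00e-04] n 10
[-0.0223, 0.0017, -0.0] [0.0001, -0.0002, 0.0982]
[-0.022, 0.0039, -0.0] [0.0001, -0.0002, 0.0982]
[-0.0215, 0.006, -0.0] [0.0001, -0.0002, 0.0982]
[-0.0208, 0.0081, -0.0] [0.0001, -0.0002, 0.0982]
[-0.0199, 0.0101, -0.0] [0.0001, -0.0002, 0.0982]
[-0.0188, 0.012, -0.0] [0.0001, -0.0002, 0.0982]
[-0.0176, 0.0138, -0.0] [0.0001, -0.0002, 0.0982]
[-0.0161, 0.0154, -0.0] [0.0001, -0.0002, 0.0982]
[-0.0145, 0.017, -0.0] [0.0001, -0.0002, 0.0982]
[-0.0128, 0.0183, -0.0] [0.0001, -0.0002, 0.0982]
```

>>> {"name": "jog_arm", "arguments": {
  "series": [
    {"claw": 0, "tx": -0.0223, "ty": 0.0017, "tz": 0, "rx": 0, "ry": 0, "rz": 0.098},
    {"claw": 0, "tx": -0.022, "ty": 0.0039, "tz": 0, "rx": 0, "ry": 0, "rz": 0.098},
    {"claw": 0, "tx": -0.0215, "ty": 0.006, "tz": 0, "rx": 0, "ry": 0, "rz": 0.098},
    {"claw": 0, "tx": -0.0208, "ty": 0.0081, "tz": 0, "rx": 0, "ry": 0, "rz": 0.098},
    {"claw": 0, "tx": -0.0199, "ty": 0.0101, "tz": 0, "rx": 0, "ry": 0, "rz": 0.098},
    {"claw": 0, "tx": -0.0188, "ty": 0.012, "tz": 0, "rx": 0, "ry": 0, "rz": 0.098},
    {"claw": 0, "tx": -0.0176, "ty": 0.0138, "tz": 0, "rx": 0, "ry": 0, "rz": 0.098},
    {"claw": 0, "tx": -0.0161, "ty": 0.0154, "tz": 0, "rx": 0, "ry": 0, "rz": 0.098}
  ]
}}

```text
time: 7.65
tool_pos: [0.4637, 0.0388, 0.2146]
eef_rot: [0.878, 0.479, -0.001, -0.001]
contact_force: [0.3, 1.1, -3.3]
grip_width: 0.0034
finger_force: 78.7
```

>>> {"name": "jog_arm", "arguments": {
  "series": [
    {"claw": 0, "tx": -0.0145, "ty": 0.017, "tz": 0, "rx": 0, "ry": 0, "rz": 0.098},
    {"claw": 0, "tx": -0.0128, "ty": 0.0183, "tz": 0, "rx": 0, "ry": 0, "rz": 0.1},
    {"claw": 0, "tx": 0, "ty": 0, "tz": 0, "rx": 0, "ry": 0, "rz": 0},
    {"claw": 0, "tx": 0, "ty": 0, "tz": 0, "rx": 0, "ry": 0, "rz": 0}
  ]
}}

```text
time: 8.15
tool_pos: [0.4768, -0.0028, 0.2154]
eef_rot: [0.92, 0.392, -0.0, -0.001]
contact_force: [-0.4, 0.2, -2.9]
grip_width: 0.0039
finger_force: 78.8
```

Run:
```python
from h import *
import pickle
r=np.load('rack.npy');x,y=rackpose(-.165,0);plan([x,y,.217],r[2]+np.pi/2)
st=env.state();f=env.grab_frame("wrist");c=cam(f,st);pickle.dump(c,open("w4.pkl","wb"));print(st["time"],st["contact_force"],st["torque"])
cv2.imwrite("pics/w4.png",f["img"][:,:,::-1])
```

```text
total rotvec [-0.0023  0.      0.0014] d [ 0.0003 -0.0006  0.0016] n 1
[-0.0003, 0.0007, -0.0016] [-0.0023, 0.0, 0.0014]
8.15 [-0.39568046  0.18216212 -2.88655795] [ 0.16256211  0.11737834 -0.0094959 ]
```

View pics/w4.png

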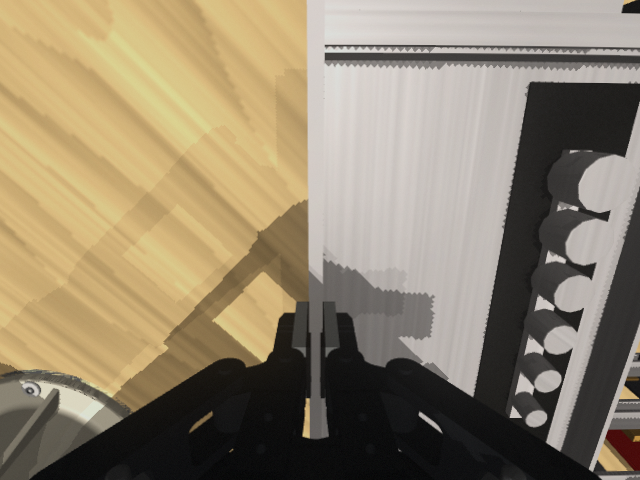

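The picture shows the tray held square: plate at column ~316, rear edge running (640,150) to (563,450). I'll measure the droop from that rear edge.

Run:
```python
from h import *
import pickle
c=pickle.load(open("w4.pkl","rb"));im=cv2.imread("pics/w4.png").mean(2)
st=env.state();T=R.from_quat(st["eef_rot"])
for dr in (0,1,2,3):
    a=np.radians(dr);o=[]
    for (X,Y,Z) in [(75,-60,24),(75,-90,24),(75,-110,24),(-80,60,55),(-80,113,24)]:
        # relative to grasp point (plate mid, z=46): tray x=tool y, tray y=tool x(-.8mm), tray z=-tool z
        dx,dz=X+82.5,Z-46;dx,dz=dx*np.cos(a)+dz*np.sin(a),dz*np.cos(a)-dx*np.sin(a)
        o.append(np.array([Y-.8,dx,-dz-19])/1e3)
    print(dr,proj(c,T.apply(o)+st["tool_pos"]).round(1).tolist())
for r in (330,400,440):
    d=np.diff(cv2.GaussianBlur(im,(3,3),0)[r]);k=[(int(i),int(d[i])) for i in range(480,639) if abs(d[i])>12];print(r,k)
print(im[400,540:640].astype(int).tolist())
```

```text
0 [[614.4, 418.3], [599.0, 460.6], [589.6, 486.4], [322.5, 207.4], [321.8, 44.6]]
1 [[609.7, 414.4], [594.7, 456.3], [585.5, 481.9], [323.0, 207.4], [320.7, 44.6]]
2 [[605.0, 410.5], [590.5, 452.1], [581.5, 477.5], [323.5, 207.4], [319.6, 44.6]]
3 [[600.3, 406.8], [586.2, 448.0], [577.5, 473.3], [323.9, 207.3], [318.6, 44.6]]
330 [(483, -18), (484, -45), (485, -53), (486, -20), (548, 14), (549, 24), (550, 30), (551, 28), (552, 16), (573, -23), (574, -46), (575, -38), (576, 22), (577, 66), (578, 33), (595, -23), (596, -40), (597, -34), (598, -12), (635, 28), (636, 52), (637, 39)]
400 [(556, 36), (557, 66), (558, 39), (574, -21), (575, -42), (576, -37), (577, -13), (611, 37), (612, 54), (613, 30), (617, -36), (618, -45), (619, -18)]
440 [(544, 21), (545, 54), (546, 55), (547, 19), (562, -28), (563, -46), (564, -31), (597, 39), (598, 59), (599, 29), (602, -16), (603, -37), (604, -33), (605, -16), (606, -15), (607, -18), (631, 15), (632, 32), (633, 22)]
[30, 33, 28, 29, 29, 29, 27, 31, 29, 29, 28, 28, 29, 28, 31, 26, 30, 40, 152, 181, 180, 178, 179, 183, 184, 184, 183, 185, 185, 183, 181, 176, 170, 168, 168, 162, 107, 53, 48, 49, 48, 47, 48, 48, 47, 47, 47, 47, 49, 48, 49, 48, 47, 47, 47, 48, 48, 46, 49, 48, 47, 46, 46, 46, 47, 45, 46, 46, 49, 48, 46, 47, 71, 171, 181, 183, 183, 181, 146, 57, 64, 60, 55, 58, 61, 55, 58, 63, 59, 56, 63, 66, 61, 63, 65, 62, 62, 67, 67, 64]
```

>>> {"name": "jog_arm", "arguments": {
  "series": [
    {"claw": 0, "tx": -0.0003, "ty": 0.01, "tz": 0, "rx": 0, "ry": 0, "rz": 0.0014},
    {"claw": 0, "tx": 0, "ty": 0.01, "tz": 0, "rx": 0, "ry": 0, "rz": 0},
    {"claw": 0, "tx": 0, "ty": 0.008, "tz": 0.002, "rx": 0, "ry": 0, "rz": 0},
    {"claw": 0, "tx": 0, "ty": 0, "tz": 0.002, "rx": 0, "ry": 0, "rz": 0},
    {"claw": 0, "tx": 0, "ty": 0, "tz": 0.001, "rx": 0, "ry": 0, "rz": 0},
    {"claw": 0, "tx": 0, "ty": 0, "tz": 0, "rx": 0, "ry": 0, "rz": 0}
  ]
}}

```text
time: 8.95
tool_pos: [0.4973, -0.0226, 0.2114]
eef_rot: [0.921, 0.391, 0.0, -0.001]
contact_force: [-0.2, -1.1, -2.9]
grip_width: 0.0038
finger_force: 78.7
```

```bash
cat > s.py <<'E'
from h import *
s=env.state();r=np.load('rack.npy');q=place([np.array(s["tool_pos"])-[r[0],r[1],0]],0,0,-r[2])[0]
f=place([s["contact_force"]],0,0,-r[2])[0];t=place([s["torque"]],0,0,-r[2])[0]
e=(R.from_euler("x",-np.pi)*R.from_euler("z",-(r[2]+np.pi/2))*R.from_quat(s["eef_rot"])).as_rotvec()
print("t",s["time"],"tray rack xyz mm",np.round((q+[.0825,-.0008,-.027])*1e3,1),"F",np.round(f,1),"T",np.round(t,2),"tilt mrad",np.round(e*1e3,1),"w",round(s["grip_width"],4))
E
python3 s.py
```

```text
t 8.95 tray rack xyz mm [-137.1    0.2  184.4] F [ 0.6 -0.9 -2.9] T [ 0.01  0.16 -0.01] tilt mrad [0.6 1.2 1. ] w 0.0038
```

>>> {"name": "jog_arm", "arguments": {
  "series": [
    {"claw": 0, "tx": 0, "ty": 0, "tz": 0.0015, "rx": 0, "ry": 0, "rz": 0},
    {"claw": 0, "tx": 0, "ty": 0, "tz": 0.0015, "rx": 0, "ry": 0, "rz": 0},
    {"claw": 0, "tx": 0, "ty": 0, "tz": 0.001, "rx": 0, "ry": 0, "rz": 0},
    {"claw": 0, "tx": 0, "ty": 0, "tz": 0, "rx": 0, "ry": 0, "rz": 0}
  ]
}}

```text
time: 9.45
tool_pos: [0.4975, -0.0227, 0.2075]
eef_rot: [0.921, 0.391, 0.0, -0.0]
contact_force: [0.6, 0.1, -4.4]
grip_width: 0.0035
finger_force: 78.7
```

```bash
python3 s.py
```

```text
t 9.45 tray rack xyz mm [-136.9    0.3  180.5] F [ 0.4  0.5 -4.4] T [-0.03  0.2   0.01] tilt mrad [0.4 1.3 1. ] w 0.0035
```

>>> {"name": "jog_arm", "arguments": {
  "series": [
    {"claw": 0, "tx": 0, "ty": 0, "tz": 0.001, "rx": 0, "ry": 0, "rz": 0},
    {"claw": 0, "tx": 0, "ty": 0, "tz": 0.001, "rx": 0, "ry": 0, "rz": 0},
    {"claw": 0, "tx": 0, "ty": 0, "tz": 0, "rx": 0, "ry": 0, "rz": 0}
  ]
}}

```text
time: 9.82
tool_pos: [0.4977, -0.0228, 0.2056]
eef_rot: [0.921, 0.391, 0.001, -0.0]
contact_force: [0.2, 0.5, -1.8]
grip_width: 0.0035
finger_force: 79.0
```

```bash
python3 s.py
```

```text
t 9.825 tray rack xyz mm [-136.7    0.4  178.6] F [-0.2  0.5 -1.8] T [0.03 0.09 0.04] tilt mrad [0.1 1.5 1. ] w 0.0035
```

>>> {"name": "jog_arm", "arguments": {
  "series": [
    {"claw": 0, "tx": 0, "ty": 0, "tz": 0.0007, "rx": 0, "ry": 0, "rz": 0},
    {"claw": 0, "tx": 0, "ty": 0, "tz": 0, "rx": 0, "ry": 0, "rz": 0}
  ]
}}

```text
time: 10.07
tool_pos: [0.4977, -0.0227, 0.205]
eef_rot: [0.921, 0.391, 0.001, -0.0]
contact_force: [-0.2, 1.7, -0.8]
grip_width: 0.0035
finger_force: 79.3
```

```bash
python3 s.py
```

```text
t 10.075 tray rack xyz mm [-136.7    0.5  178. ] F [-1.4  1.1 -0.8] T [-0.05  0.03 -0.04] tilt mrad [0.1 1.6 1.1] w 0.0035
```

>>> {"name": "jog_arm", "arguments": {
  "series": [
    {"claw": 0, "tx": 0, "ty": 0, "tz": 0.0007, "rx": 0, "ry": 0, "rz": 0},
    {"claw": 0, "tx": 0, "ty": 0, "tz": 0, "rx": 0, "ry": 0, "rz": 0}
  ]
}}

```text
time: 10.32
tool_pos: [0.4977, -0.0227, 0.2043]
eef_rot: [0.921, 0.391, 0.001, -0.0]
contact_force: [-1.6, 2.2, 1.9]
grip_width: 0.0037
finger_force: 79.5
```

```bash
python3 s.py
```

```text
t 10.325 tray rack xyz mm [-136.8    0.5  177.3] F [-2.7  0.5  1.9] T [-0.05  0.   -0.05] tilt mrad [0.1 1.6 1. ] w 0.0037
```

>>> {"name": "jog_arm", "arguments": {
  "series": [
    {"claw": 0, "tx": -0.0003, "ty": 0.003, "tz": -0.0004, "rx": 0, "ry": 0, "rz": 0},
    {"claw": 0, "tx": 0, "ty": 0.004, "tz": 0, "rx": 0, "ry": 0, "rz": 0},
    {"claw": 0, "tx": 0, "ty": 0.004, "tz": 0, "rx": 0, "ry": 0, "rz": 0},
    {"claw": 0, "tx": 0, "ty": 0.003, "tz": 0, "rx": 0, "ry": 0, "rz": 0},
    {"claw": 0, "tx": 0, "ty": 0, "tz": 0, "rx": 0, "ry": 0, "rz": 0}
  ]
}}

```text
time: 10.95
tool_pos: [0.508, -0.0331, 0.2046]
eef_rot: [0.921, 0.39, 0.001, -0.0]
contact_force: [0.3, -0.3, 1.0]
grip_width: 0.0039
finger_force: 79.5
```

```bash
python3 s.py
```

```text
t 10.95 tray rack xyz mm [-1.221e+02  1.000e-01  1.776e+02] F [ 0.5 -0.   1. ] T [-0.09 -0.43  0.01] tilt mrad [-0.6  1.5  1.3] w 0.0039
```

>>> {"name": "jog_arm", "arguments": {
  "series": [
    {"claw": 0, "tx": 0, "ty": 0.003, "tz": 0, "rx": 0, "ry": 0, "rz": 0},
    {"claw": 0, "tx": 0, "ty": 0.003, "tz": 0, "rx": 0, "ry": 0, "rz": 0},
    {"claw": 0, "tx": 0, "ty": 0, "tz": 0, "rx": 0, "ry": 0, "rz": 0}
  ]
}}

```text
time: 11.32
tool_pos: [0.5121, -0.0371, 0.2046]
eef_rot: [0.921, 0.39, 0.001, -0.0]
contact_force: [-0.9, -0.1, 2.0]
grip_width: 0.0037
finger_force: 79.6
```

```bash
python3 s.py
```

```text
t 11.325 tray rack xyz mm [-1.164e+02  1.000e-01  1.776e+02] F [-0.6 -0.7  2. ] T [-0.04 -0.3  -0.01] tilt mrad [-0.2  1.5  1.1] w 0.0037
```

>>> {"name": "jog_arm", "arguments": {
  "series": [
    {"claw": 0, "tx": 0, "ty": 0.005, "tz": -0.0003, "rx": 0, "ry": 0, "rz": 0},
    {"claw": 0, "tx": 0, "ty": 0.005, "tz": 0, "rx": 0, "ry": 0, "rz": 0},
    {"claw": 0, "tx": 0, "ty": 0.005, "tz": 0, "rx": 0, "ry": 0, "rz": 0},
    {"claw": 0, "tx": 0, "ty": 0.005, "tz": 0, "rx": 0, "ry": 0, "rz": 0}
  ]
}}

```text
time: 11.82
tool_pos: [0.5264, -0.051, 0.2049]
eef_rot: [0.921, 0.39, 0.001, -0.0]
contact_force: [-2.7, 1.8, 3.8]
grip_width: 0.0037
finger_force: 79.7
```

```bash
python3 s.py
```

```text
t 11.825 tray rack xyz mm [-96.4   0.  177.9] F [-3.2 -0.5  3.8] T [-0.06  0.17  0.05] tilt mrad [0.4 1.5 1.2] w 0.0037
```

>>> {"name": "jog_arm", "arguments": {
  "series": [
    {"claw": 0, "tx": 0, "ty": 0.005, "tz": 0, "rx": 0, "ry": 0, "rz": 0},
    {"claw": 0, "tx": 0, "ty": 0.005, "tz": 0, "rx": 0, "ry": 0, "rz": 0},
    {"claw": 0, "tx": 0, "ty": 0.005, "tz": 0, "rx": 0, "ry": 0, "rz": 0},
    {"claw": 0, "tx": 0, "ty": 0.005, "tz": 0, "rx": 0, "ry": 0, "rz": 0}
  ]
}}

```text
time: 12.32
tool_pos: [0.5408, -0.0648, 0.205]
eef_rot: [0.921, 0.391, 0.001, -0.0]
contact_force: [-4.3, 3.9, 6.0]
grip_width: 0.0035
finger_force: 80.1
```

```bash
python3 s.py
```

```text
t 12.325 tray rack xyz mm [-76.5   0.  178. ] F [-5.8 -0.2  6. ] T [ 0.01  0.34 -0.02] tilt mrad [0.4 1.5 1.1] w 0.0035
```

>>> {"name": "jog_arm", "arguments": {
  "series": [
    {"claw": 0, "tx": 0, "ty": 0, "tz": -0.0008, "rx": 0, "ry": 0, "rz": 0},
    {"claw": 0, "tx": 0, "ty": 0, "tz": 0, "rx": 0, "ry": 0, "rz": 0}
  ]
}}

```text
time: 12.58
tool_pos: [0.541, -0.0651, 0.2055]
eef_rot: [0.921, 0.391, 0.001, 0.0]
contact_force: [1.7, -1.6, -0.2]
grip_width: 0.0038
finger_force: 79.3
```

```bash
python3 s.py
```

```text
t 12.575 tray rack xyz mm [-76.1  -0.  178.5] F [ 2.4  0.  -0.2] T [ 0.02 -0.43 -0.02] tilt mrad [-0.8  1.5  1. ] w 0.0038
```

>>> {"name": "jog_arm", "arguments": {
  "series": [
    {"claw": 0, "tx": 0, "ty": 0.004, "tz": 0, "rx": 0, "ry": 0, "rz": 0},
    {"claw": 0, "tx": 0, "ty": 0.004, "tz": 0, "rx": 0, "ry": 0, "rz": 0},
    {"claw": 0, "tx": 0, "ty": 0.004, "tz": 0, "rx": 0, "ry": 0, "rz": 0},
    {"claw": 0, "tx": 0, "ty": 0, "tz": 0, "rx": 0, "ry": 0, "rz": 0}
  ]
}}

```text
time: 13.08
tool_pos: [0.5496, -0.0734, 0.2056]
eef_rot: [0.921, 0.39, 0.001, -0.0]
contact_force: [1.0, -0.5, 0.0]
grip_width: 0.0034
finger_force: 79.4
```

```bash
python3 s.py
```

```text
t 13.075 tray rack xyz mm [-64.2  -0.  178.6] F [1.  0.4 0. ] T [-0.03 -0.11 -0.02] tilt mrad [-0.3  1.4  1.2] w 0.0034
```

>>> {"name": "jog_arm", "arguments": {
  "series": [
    {"claw": 0, "tx": 0, "ty": 0.002, "tz": 0, "rx": 0, "ry": 0, "rz": 0},
    {"claw": 0, "tx": 0, "ty": 0.002, "tz": 0, "rx": 0, "ry": 0, "rz": 0},
    {"claw": 0, "tx": 0, "ty": 0.002, "tz": 0, "rx": 0, "ry": 0, "rz": 0}
  ]
}}

```text
time: 13.45
tool_pos: [0.5534, -0.0772, 0.2056]
eef_rot: [0.921, 0.391, 0.0, -0.0]
contact_force: [-1.9, 2.1, 2.7]
grip_width: 0.0037
finger_force: 79.6
```

```bash
python3 s.py
```

```text
t 13.45 tray rack xyz mm [-5.880e+01 -1.000e-01  1.786e+02] F [-2.8  0.2  2.7] T [0.06 0.34 0.01] tilt mrad [0.5 1.3 1. ] w 0.0037
```

>>> {"name": "jog_arm", "arguments": {
  "series": [
    {"claw": 0, "tx": 0, "ty": 0.002, "tz": -0.0002, "rx": 0, "ry": 0, "rz": 0},
    {"claw": 0, "tx": 0, "ty": 0.002, "tz": 0, "rx": 0, "ry": 0, "rz": 0}
  ]
}}

```text
time: 13.7
tool_pos: [0.5564, -0.0801, 0.2058]
eef_rot: [0.921, 0.39, 0.001, -0.0]
contact_force: [-1.2, 1.1, 1.0]
grip_width: 0.0035
finger_force: 79.3
```

>>> {"name": "jog_arm", "arguments": {
  "series": [
    {"claw": 0, "tx": 0, "ty": 0.0015, "tz": 0, "rx": 0, "ry": 0, "rz": 0},
    {"claw": 0, "tx": 0, "ty": 0.0015, "tz": 0, "rx": 0, "ry": 0, "rz": 0}
  ]
}}

```text
time: 13.95
tool_pos: [0.558, -0.0818, 0.2058]
eef_rot: [0.921, 0.39, 0.0, -0.001]
contact_force: [-3.9, 3.2, 2.4]
grip_width: 0.0035
finger_force: 79.8
```

```bash
python3 s.py
```

```text
t 13.95 tray rack xyz mm [-52.3  -0.2 178.8] F [-5.  -0.4  2.4] T [-0.02  0.8  -0.06] tilt mrad [1.6 1.1 1.2] w 0.0035
```

>>> {"name": "jog_arm", "arguments": {
  "series": [
    {"claw": 0, "tx": 0, "ty": 0.001, "tz": 0, "rx": 0, "ry": 0, "rz": 0},
    {"claw": 0, "tx": 0, "ty": 0.001, "tz": 0, "rx": 0, "ry": 0, "rz": 0}
  ]
}}

```text
time: 14.2
tool_pos: [0.5597, -0.0832, 0.2058]
eef_rot: [0.921, 0.391, 0.0, -0.001]
contact_force: [-3.5, 3.5, 0.9]
grip_width: 0.0033
finger_force: 79.6
```

```bash
python3 s.py
```

```text
t 14.2 tray rack xyz mm [-5.010e+01 -1.000e-01  1.788e+02] F [-5.   0.1  0.9] T [-0.03  0.62  0.01] tilt mrad [1.1 1.2 1.1] w 0.0033
```

>>> {"name": "jog_arm", "arguments": {
  "series": [
    {"claw": 0, "tx": 0, "ty": 0.001, "tz": 0, "rx": 0, "ry": 0, "rz": 0},
    {"claw": 0, "tx": 0, "ty": 0.001, "tz": 0, "rx": 0, "ry": 0, "rz": 0}
  ]
}}

```text
time: 14.45
tool_pos: [0.5616, -0.085, 0.2058]
eef_rot: [0.921, 0.391, 0.001, -0.0]
contact_force: [-2.0, 0.5, -1.0]
grip_width: 0.0036
finger_force: 79.3
```

```bash
python3 s.py
```

```text
t 14.45 tray rack xyz mm [-47.6  -0.  178.8] F [-1.8 -1.1 -1. ] T [-0.07  0.4  -0.05] tilt mrad [-0.   1.4  1.1] w 0.0036
```

>>> {"name": "jog_arm", "arguments": {
  "series": [
    {"claw": 0, "tx": 0, "ty": 0.003, "tz": 0, "rx": 0, "ry": 0, "rz": 0},
    {"claw": 0, "tx": 0, "ty": 0.003, "tz": 0, "rx": 0, "ry": 0, "rz": 0},
    {"claw": 0, "tx": 0, "ty": 0.003, "tz": 0, "rx": 0, "ry": 0, "rz": 0},
    {"claw": 0, "tx": 0, "ty": 0.003, "tz": 0, "rx": 0, "ry": 0, "rz": 0}
  ]
}}

```text
time: 14.95
tool_pos: [0.5702, -0.0934, 0.2058]
eef_rot: [0.921, 0.39, 0.001, -0.0]
contact_force: [-1.9, 1.6, -2.2]
grip_width: 0.004
finger_force: 79.2
```

```bash
python3 s.py
```

```text
t 14.95 tray rack xyz mm [-3.550e+01 -1.000e-01  1.788e+02] F [-2.5 -0.1 -2.2] T [ 0.01  0.22 -0.02] tilt mrad [0.2 1.4 1.1] w 0.004
```

>>> {"name": "jog_arm", "arguments": {
  "series": [
    {"claw": 0, "tx": 0, "ty": 0.003, "tz": 0, "rx": 0, "ry": 0, "rz": 0},
    {"claw": 0, "tx": 0, "ty": 0.003, "tz": 0, "rx": 0, "ry": 0, "rz": 0},
    {"claw": 0, "tx": 0, "ty": 0.003, "tz": 0, "rx": 0, "ry": 0, "rz": 0}
  ]
}}

```text
time: 15.32
tool_pos: [0.5766, -0.0996, 0.2058]
eef_rot: [0.921, 0.391, 0.001, -0.0]
contact_force: [-1.6, 0.6, -1.4]
grip_width: 0.0032
finger_force: 79.2
```

```bash
python3 s.py
```

```text
t 15.325 tray rack xyz mm [-2.660e+01 -1.000e-01  1.788e+02] F [-1.6 -0.7 -1.4] T [-0.08  0.14 -0.03] tilt mrad [0.2 1.4 1.1] w 0.0032
```

Next: slow approach to the stops, expected near x = −10.5 (anywhere from −25 to 0 is possible).

>>> {"name": "jog_arm", "arguments": {
  "series": [
    {"claw": 0, "tx": 0, "ty": 0.002, "tz": 0, "rx": 0, "ry": 0, "rz": 0},
    {"claw": 0, "tx": 0, "ty": 0.002, "tz": 0, "rx": 0, "ry": 0, "rz": 0},
    {"claw": 0, "tx": 0, "ty": 0.002, "tz": 0, "rx": 0, "ry": 0, "rz": 0}
  ]
}}

```text
time: 15.7
tool_pos: [0.5809, -0.1037, 0.2058]
eef_rot: [0.921, 0.391, 0.001, -0.0]
contact_force: [-0.8, 1.0, -2.0]
grip_width: 0.0032
finger_force: 79.1
```

```bash
python3 s.py
```

```text
t 15.7 tray rack xyz mm [-2.070e+01 -1.000e-01  1.788e+02] F [-1.3  0.2 -2. ] T [-0.12  0.04 -0.04] tilt mrad [0.3 1.3 1.1] w 0.0032
```

>>> {"name": "jog_arm", "arguments": {
  "series": [
    {"claw": 0, "tx": 0, "ty": 0.0015, "tz": 0, "rx": 0, "ry": 0, "rz": 0},
    {"claw": 0, "tx": 0, "ty": 0.0015, "tz": 0, "rx": 0, "ry": 0, "rz": 0}
  ]
}}

```text
time: 15.95
tool_pos: [0.5831, -0.1058, 0.2058]
eef_rot: [0.921, 0.391, 0.001, -0.0]
contact_force: [-0.9, -0.4, -2.6]
grip_width: 0.0037
finger_force: 79.0
```

```bash
python3 s.py
```

```text
t 15.95 tray rack xyz mm [-1.760e+01 -1.000e-01  1.788e+02] F [-0.4 -0.9 -2.6] T [ 0.01  0.02 -0.04] tilt mrad [0.1 1.5 1.1] w 0.0037
```

>>> {"name": "jog_arm", "arguments": {
  "series": [
    {"claw": 0, "tx": 0, "ty": 0.001, "tz": 0, "rx": 0, "ry": 0, "rz": 0},
    {"claw": 0, "tx": 0, "ty": 0.001, "tz": 0, "rx": 0, "ry": 0, "rz": 0},
    {"claw": 0, "tx": 0, "ty": 0.001, "tz": 0, "rx": 0, "ry": 0, "rz": 0}
  ]
}}

```text
time: 16.32
tool_pos: [0.5854, -0.1079, 0.2059]
eef_rot: [0.921, 0.391, 0.001, -0.0]
contact_force: [0.4, -1.0, -3.2]
grip_width: 0.0036
finger_force: 78.9
```

>>> {"name": "jog_arm", "arguments": {
  "series": [
    {"claw": 0, "tx": 0, "ty": 0.001, "tz": 0, "rx": 0, "ry": 0, "rz": 0},
    {"claw": 0, "tx": 0, "ty": 0.001, "tz": 0, "rx": 0, "ry": 0, "rz": 0}
  ]
}}

```text
time: 16.58
tool_pos: [0.5864, -0.109, 0.2059]
eef_rot: [0.921, 0.391, 0.0, -0.001]
contact_force: [-1.1, 1.0, -0.8]
grip_width: 0.0034
finger_force: 79.1
```

```bash
python3 s.py
```

```text
t 16.575 tray rack xyz mm [-1.300e+01 -1.000e-01  1.789e+02] F [-1.5 -0.1 -0.8] T [-0.02  0.13 -0.06] tilt mrad [0.8 1.3 1.1] w 0.0034
```

>>> {"name": "jog_arm", "arguments": {
  "series": [
    {"claw": 0, "tx": 0, "ty": 0.001, "tz": 0, "rx": 0, "ry": 0, "rz": 0},
    {"claw": 0, "tx": 0, "ty": 0.001, "tz": 0, "rx": 0, "ry": 0, "rz": 0}
  ]
}}

```text
time: 16.82
tool_pos: [0.5877, -0.1104, 0.2058]
eef_rot: [0.921, 0.391, 0.0, -0.001]
contact_force: [-3.5, 3.2, 1.3]
grip_width: 0.0035
finger_force: 79.5
```

```bash
python3 s.py
```

```text
t 16.825 tray rack xyz mm [-11.1  -0.2 178.8] F [-4.7 -0.1  1.3] T [-0.07  0.7   0.06] tilt mrad [1.  1.1 1. ] w 0.0035
```

>>> {"name": "jog_arm", "arguments": {
  "series": [
    {"claw": 0, "tx": 0, "ty": 0.0005, "tz": 0, "rx": 0, "ry": 0, "rz": 0},
    {"claw": 0, "tx": 0, "ty": 0.0005, "tz": 0, "rx": 0, "ry": 0, "rz": 0}
  ]
}}

```text
time: 17.08
tool_pos: [0.5877, -0.1105, 0.2058]
eef_rot: [0.921, 0.39, -0.0, -0.001]
contact_force: [-6.3, 6.1, 4.0]
grip_width: 0.0037
finger_force: 79.9
```

```bash
python3 s.py
```

```text
t 17.075 tray rack xyz mm [-11.   -0.2 178.8] F [-8.8  0.   4. ] T [-0.09  1.2  -0.08] tilt mrad [2.8 0.9 1.2] w 0.0037
```

>>> {"name": "jog_arm", "arguments": {
  "series": [
    {"claw": 0, "tx": 0, "ty": 0.0004, "tz": 0, "rx": 0, "ry": 0, "rz": 0},
    {"claw": 0, "tx": 0, "ty": 0, "tz": -0.0003, "rx": 0, "ry": 0, "rz": 0}
  ]
}}

```text
time: 17.32
tool_pos: [0.5877, -0.1105, 0.2058]
eef_rot: [0.921, 0.391, -0.0, -0.002]
contact_force: [-5.7, 5.5, -0.0]
grip_width: 0.0035
finger_force: 79.4
```

```bash
python3 s.py
```

```text
t 17.325 tray rack xyz mm [-11.   -0.3 178.8] F [-7.9 -0.  -0. ] T [0.08 1.09 0.07] tilt mrad [3.5 0.7 1. ] w 0.0035
```

>>> {"name": "jog_arm", "arguments": {
  "series": [
    {"claw": 0, "tx": 0, "ty": -0.0005, "tz": 0, "rx": 0, "ry": 0, "rz": 0},
    {"claw": 0.01, "tx": 0, "ty": 0, "tz": 0, "rx": 0, "ry": 0, "rz": 0},
    {"claw": 0.03, "tx": 0, "ty": 0, "tz": 0, "rx": 0, "ry": 0, "rz": 0},
    {"claw": 0.05, "tx": 0, "ty": 0, "tz": 0, "rx": 0, "ry": 0, "rz": 0},
    {"claw": 0.05, "tx": 0, "ty": 0, "tz": 0, "rx": 0, "ry": 0, "rz": 0}
  ]
}}

```text
time: 17.95
tool_pos: [0.5888, -0.1113, 0.2062]
eef_rot: [0.921, 0.39, 0.001, -0.0]
contact_force: [0.7, 0.2, -0.1]
grip_width: 0.05
finger_force: 0.0
```

```bash
python3 s.py
```

```text
t 17.95 tray rack xyz mm [-9.700e+00 -1.000e-01  1.792e+02] F [ 0.4  0.6 -0.1] T [ 0.04 -0.05 -0.06] tilt mrad [-0.1  1.6  1.2] w 0.05
```

Released. I'll withdraw straight up, back off, and check with a wrist picture.

>>> {"name": "jog_arm", "arguments": {
  "series": [
    {"claw": 0.05, "tx": 0, "ty": 0, "tz": -0.02, "rx": 0, "ry": 0, "rz": 0},
    {"claw": 0.05, "tx": 0, "ty": 0, "tz": -0.04, "rx": 0, "ry": 0, "rz": 0},
    {"claw": 0.05, "tx": 0, "ty": 0, "tz": -0.06, "rx": 0, "ry": 0, "rz": 0},
    {"claw": 0.05, "tx": -0.01, "ty": 0, "tz": -0.06, "rx": 0, "ry": 0, "rz": 0},
    {"claw": 0.05, "tx": -0.01, "ty": 0.01, "tz": -0.04, "rx": 0, "ry": 0, "rz": 0},
    {"claw": 0.05, "tx": 0, "ty": 0, "tz": -0.01, "rx": 0, "ry": 0, "rz": 0},
    {"claw": 0.05, "tx": 0, "ty": 0, "tz": 0, "rx": 0, "ry": 0, "rz": 0}
  ]
}}

```text
time: 18.82
tool_pos: [0.5818, -0.1327, 0.4359]
eef_rot: [0.921, 0.39, 0.001, -0.0]
contact_force: [-0.3, -0.2, -0.7]
grip_width: 0.0495
finger_force: 0.0
```

```bash
python3 - <<'E'
from h import *
st=env.state();f=env.grab_frame("wrist");c=cam(f,st);im=f["img"][:,:,::-1].copy();cv2.imwrite("pics/w5.png",im)
r=np.load("rack.npy")
o=lambda P:place(np.array(P,float)/1e3,r[0],r[1],r[2])
q=proj(c,o([[-96,125,233],[-96,-125,233],[64,112,202],[64,-112,202],[24,138,202],[24,-138,202],[64,130,202],[64,-130,202]]));print(q.round())
x0,y0=np.maximum(q.min(0)-30,0).astype(int);x1,y1=(q.max(0)+30).astype(int)
z=im[y0:y1,x0:x1];k=min(800/z.shape[1],600/z.shape[0]);cv2.imwrite("pics/z5.png",cv2.resize(z,None,fx=k,fy=k,interpolation=cv2.INTER_CUBIC));print(x0,y0,k)
t=cam(env.grab_frame("top"))
E
python3 s.py
```

```text
[[299.  52.]
 [303. 309.]
 [467.  73.]
 [441. 285.]
 [428.  43.]
 [405. 305.]
 [470.  52.]
 [439. 299.]]
269 12 1.8404907975460123
t 18.925 tray rack xyz mm [ -0.5 -20.5 407.2] F [-0.1 -0.7 -0. ] T [ 0.02  0.03 -0.02] tilt mrad [2.6 0.1 0.9] w 0.0498
```

View pics/z5.png

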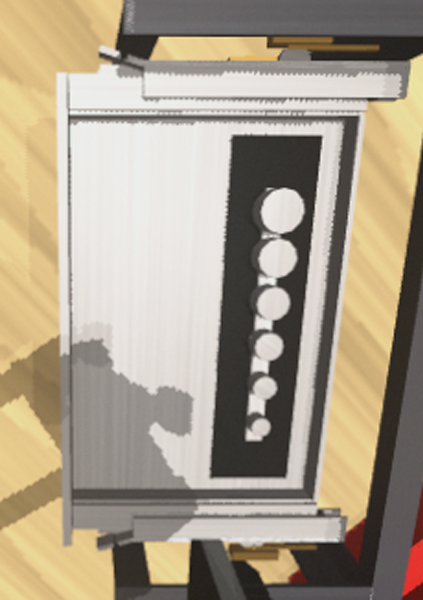

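The tray sits square in the top pair. The left roller, at crop (295,55), protrudes beyond the web as much as it did before insertion (about 6.5 px against 6.7), so it has dropped into the notch. One last numeric check of the rear edge's squareness.

Run:
```python
from h import *
st=env.state();f=env.grab_frame("wrist");c=cam(f,st);r=np.load("rack.npy")
p=(np.array([[361,120],[314,495],[57,80],[63,540]])+.5)/1.8405-.5+[269,12]
for q,z in((p[:2],.202),(p[2:],.233)): print(np.round(place(ray(c,q,z)-[r[0],r[1],0],0,0,-r[2])*1e3,1).tolist())
t=env.grab_frame("top");
for l in("can","jar","case","mug"): print(l,[(round(m["p"],2),np.round(ray(cam(t),m["point"],.05)[0][:2],3).tolist()) for m in env.masks_of(t,l)[:2]])
```

```text
[[60.2, 108.0, 202.0], [59.3, -105.8, 202.0]]
[[-96.7, 121.4, 233.0], [-96.7, -120.5, 233.0]]
can [(0.74, [0.788, -0.102]), (0.64, [0.586, -0.003])]
jar [(0.89, [0.843, 0.144]), (0.76, [0.738, 0.235])]
case [(0.64, [0.673, 0.378]), (0.31, [0.789, -0.102])]
mug [(0.55, [0.524, 0.554]), (0.31, [0.669, 0.378])]
```

```bash
python3 -c "
from workcell import env
print(env.sign_off())"
```

```text
the job is handed in; nothing more can be done
None
```

The tray is in the top pair of runners, because the 152 mm can inside the rack blocks the two lower pairs. It was pressed home to about 9 N, where it stopped moving, and released. It sits square, and the job was handed in about 19 s into the 56 s limit.

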